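# Post a walnut offcut through the spring flap of the offcut bin

### The job

Put the dark walnut offcut into the offcut bin without picking it up: push the yellow spring flap open with one finger, and while that finger still holds it open, push the offcut along the deck and through the doorway with the other finger so that it drops into the bin. The wood must not push against the flap, so the finger has to open the flap before the offcut gets to the doorway. Then withdraw so that the flap closes by itself, and leave everything else where it stands.

Things in the scene. Friction and masses are not known exactly. Their poses are not given: they have to be found in the camera images.
- chute: fixed offcut bin with loading deck, one unit. Origin: on the table below the middle of the lane, at the deck's far edge. +x: the way through the doorway into the bin; y: left when looking that way; z up; the sizes below are in this frame, mm. White deck x -175 to 0, y -135 to 115, its top 100 above the table. No lintel or roof: open above everywhere
- lane (a point): on the deck's top, in the middle of the lane, at chute x = -90, y = 0. The lane, 58 wide and along x, lies between two dark steel guide strips 8 high and 8 thick, centred at y = 33 and y = -33, from x = -165 to -15
- doorway (a point): middle of the doorway's sill, on the deck's top at its far edge (chute x = 0, y = 0). Posts 56 above the deck at y = 89 to 114 (hinge) and y = -44 to -54; from there a green screen, 46 above the deck, to y = -132. The deck ends here, so wood pushed past its balance point drops into the bin
- bin_floor (a point): middle of the bin's floor, 6 above the table (chute x = 95, y = -10). Open-topped empty green bin, inside x = 0 to 190, y = -129 to 109; side rims at deck height, back wall 120 above the table
- flap (a joint): yellow flap closing the doorway: 0 rad shut, grows as it swings away from the deck out over the bin (counter-clockwise from above), stop at 1.45. Upright hinge at chute x = 6, y = 94. Its spring gives 0.035 N m when shut, 0.1 N m at 1.3 rad: 1 to 3 N on a finger 40 from the hinge. Let go, it shuts within about a second
- flap_edge (a point): middle of the flap's free edge, 130 from the hinge axis, 25 above the deck. Shut, the leaf reaches from the hinge 130 towards chute -y; it is 6 thick (near face at chute x = 3) and spans 4 to 46 above the deck
- offcut: dark walnut block to be binned, 50 along its x, 48 along its y, 40 high, about 70 g; origin at the centre of its underside. It starts on the deck in the lane between the guide strips, its centre 75 to 125 short of the doorway, its x along the lane within 0.04 rad
- offcut_center (a point): centre of the walnut block, 20 above its underside
- screw_jar: glass jar of screws with a brass lid, 42 dia x 55 high, standing on the deck to the right of the guide strips; origin under its centre
- tape_measure: orange tape measure, 42 x 26 x 40 high, standing on the deck to the right of the guide strips; origin under its centre
- glue_bottle: yellow glue bottle with a pale label and orange cap, 56 dia x 150 high, standing on the table on one side of the deck; origin under its centre
- spray_can: blue spray can with a pale label, 54 dia x 150 high, standing on the table on one side of the deck; origin under its centre
- screwdriver: screwdriver lying on the table, well away from the deck
- hammer: hammer lying on the table, well away from the deck
- pine_offcut: pale pine stick, 110 x 45 x 22, lying on the table away from the deck; not the piece to bin

How it is judged:
On the way, in this order (a step that is already met when the one before it is completed fails the run):
1. a finger has pushed the flap open (more than 0.25 rad) while the offcut is still on the deck in front of the doorway (value of joint flap above 0.25 rad and contact force between the fingers and flap above 0.1 N and x of offcut_center in the frame of chute below -0.02 m), for 0.05 s.
2. the offcut's front end is through the doorway, pushed by one finger while another finger holds the flap open (more than 0.5 rad) (value of joint flap above 0.5 rad and contact force between the fingers and flap above 0.1 N and contact force between the fingers and offcut above 0.05 N and x of offcut_center in the frame of chute above -0.018 m), for 0.05 s.
At the end, for the whole second after the job is handed in: the walnut offcut lies at rest inside the bin below its rim (centre lower than 85 mm above the table), and the flap has closed by itself (within 0.08 rad) (x of offcut_center in the frame of chute between 0 and 0.19 m and y of offcut_center in the frame of chute between -0.13 and 0.11 m and height (world z) of offcut_center below 0.085 m and value of joint flap below 0.08 rad and linear speed of offcut below 0.02 m/s); the robot touches nothing.
It fails at once if the wood pushed against the flap (more than 1 N) (contact force between offcut and flap above 1 N).
It fails at once if the offcut was lifted off the deck (its underside more than 15 mm above the deck) (height (world z) of offcut above 0.115 m).
It fails at once if a bystander was moved more than 20 mm (distance of any of screw_jar, tape_measure, glue_bottle, spray_can, screwdriver, hammer, pine_offcut from where it was at the start of the episode above 0.02 m).
It also fails if it takes over 38 s, if anything falls off the work surface, if the arm or the gripper's body presses on something with over 40 N, if the wrist force passes 120 N, or if a joint passes its speed limit or range.

### The arm

A 7-joint arm with a two-finger parallel gripper is mounted at the origin on the work surface. World frame = base frame: x ahead of the robot, y to its left, z up, the work surface at z = 0. Lengths are in m, angles in rad, forces in N, time in s.
With the tool pointing down it reaches from about 0.35 to 0.9 m from the base axis. Payload 8.1 kg.
Tool frame: the origin (TCP) lies at the centre of the arm's flange, where the gripper is bolted on; the fingertips stand 178 mm ahead of it and the grasp point (between the pads) lies 159 mm ahead of it; z points along the fingers, y is the line along which they close (so a half turn about z gives the same grasp; the last joint's range is limited). The gripper opens to 92 mm and grips with 3 to 60 N. Pads are 19 mm wide; open, the fingers measure 130 mm over their backs; the gripper's body (75 mm by 190 mm) begins 47 mm behind the grasp point.
Start: joints at [-1.396, 0.434, 0.025, 1.573, -0.012, 1.134, -0.075], TCP at [0.171, 0.601, 0.405] pointing down, gripper open.
Joint ranges: [-2.62, 2.62], [-0.44, 2.09], [-1.27, 1.32], [0.08, 2.57], [-1.32, 4.46], [0.12, 2], [-2.74, 2.74]. Speed limits (rad/s): [2.22, 2.22, 3.01, 3.01, 3.14, 3.14, 3.14].

### API

Orientations are given as a rotation vector (axis times angle).
In Python, from cell import arm gives the robot as it stands. The module is installed in compiled form; this text tells all that it offers.
- The arm moves only by the shell command python3 -m inch 'ROWS' [FORCE]. ROWS is text: rows parted by semicolons, each of 5 numbers parted by spaces: the shift along the tool's x, y, z in m, then the turn about the tool's z in rad, then the finger opening in m, from 0 to 0.0918. In form: x y z roll fingers; .... A call has 1 to 5 rows; each row is the pose to reach, as a shift and turn from the pose commanded when the call began, along the tool's axes at that moment; what a row does not reach only later rows make up. A row lasts 1/10 s, in which the tool goes at most 50 mm and 8.59 degrees, less where a joint would pass 70% of its speed; a pose out of reach is approached as far as the arm can. A call with a gripper value outside its range is refused whole. The fingers move at their own pace and stop on an object; FORCE is the grip in N (left out, the last holds). Time passes only in rows, so rows that repeat a pose let the fingers close. It gives the time, the measured TCP pose, the force, the opening and the grip force at its end, in the units of the state.
- arm.observe(): the state, without advancing time (a new reading comes with each control period).
- arm.get_image(name): name is "scene" or "top" or "wrist"; returns the picture (480x640x3 uint8, red, green, blue); there is no depth.
- arm.get_calibration(name): a dict with "intrinsics" (3x3 intrinsics, pixels), "distortion" ([k1, k2, p1, p2, k3] as OpenCV has them; the pictures are not rectified), "pose" (4x4, takes a point from camera to world coordinates). Camera axes: x right, y up, looking along -z (the intrinsics and any distortion apply to the point x, -y, -z); pixel columns grow to the right and rows downward; lengths in m; the calibration is good to about 2 mm. A picture is of the moment at which its call begins: read the wrist's pose just before it. get_calibration takes no time and is no camera call; for the wrist camera it gives the pose at the moment of the call.
- arm.sign_off(): hands the job in; it is judged then, once.
Trained networks look in the newest picture that a camera, given by its name, has taken for a name from the list of things; names that differ only in an ending like _2 or _b are one class to them, and where a whole thing is asked for, a point or a joint stands for the part that bears it (a point fixed in the world has none). Each returns a list of dicts, best first, with "conf" (0 to 1); they miss things now and then, are a little off and sometimes report something else, mostly with a low value. They report only what shows in the picture. A call takes as long as a camera call.
- arm.look_for(camera, query): "point" ([row, column] in pixels, amid what is visible of it).
- arm.silhouettes(camera, query): "region" (480x640 bool, what is visible of it) and "point" ([row, column] in pixels, amid what is visible of it).
- arm.place_of(camera, query): "point" ([row, column] in pixels: a listed point, or the origin of a listed thing).
The state is a dict: "clock": time; "joints": joint angles; "dq": joint speeds; "joint_efforts": joint torques, N m; "position": TCP position; "ee_rot": TCP orientation; "force": force on the tool from outside, world axes, zero at the start; "ft_torque": the same for the moment, N m; "width": opening from 0.0 (shut) to 1.0 (fully open); "gripper_force": force on a finger pad.
Only numpy, scipy, OpenCV 4.12 (cv2) and the standard library are available. Lean on these libraries where they do the work, as an engineer would, in place of code of your own. Each camera call takes 0.05 s, during which the arm holds its last target. There are 200 camera calls.

## Working session

There is one attempt and no reset: what is moved stays moved. The work goes in short steps, Python scripts to look and compute and a shell command to move; the robot and the scene stay as the last step left them, time stands still between calls to the robot, and variables do not carry over. Pictures are saved under pics/ and viewed, at most 12 in all, crops included, and the job is handed in when it is done.

```bash
mkdir -p pics; ls; python3 - <<'E'
from cell import arm
import cv2,numpy as np
s=arm.observe();print({k:np.round(v,3) for k,v in s.items()})
for n in("scene","top"):
    cv2.imwrite(f"pics/{n}0.png",arm.get_image(n)[:,:,::-1])
    c=arm.get_calibration(n);print(n,c)
    for q in("offcut","lane","doorway","flap_edge","bin_floor","chute","screw_jar","tape_measure","glue_bottle","spray_can"):
        r=arm.place_of(n,q);print(q,[(np.round(d["point"],1),round(d["conf"],2)) for d in r[:2]])
E
```

```text
pics
{'clock': np.float64(0.0), 'joints': array([-1.396,  0.435,  0.025,  1.574, -0.012,  1.134, -0.075]), 'dq': array([-0.002, -0.001,  0.   ,  0.002,  0.001,  0.002, -0.   ]), 'joint_efforts': array([-0.0000e+00, -6.6784e+01,  9.8500e-01, -3.1446e+01, -6.0000e-02,
        4.3000e-02,  0.0000e+00]), 'position': array([0.171, 0.601, 0.404]), 'ee_rot': array([-4.350e-01, -3.111e+00,  2.000e-03]), 'force': array([ 0.004,  0.157, -0.218]), 'ft_torque': array([ 0.019, -0.021, -0.038]), 'gripper_force': np.float64(0.0), 'width': np.float64(0.996)}
scene {'intrinsics': array([[586.16969696,   0.        , 322.66676327],
       [  0.        , 586.16969696, 230.58805751],
       [  0.        ,   0.        ,   1.        ]]), 'distortion': array([-0.0266611,  0.       ,  0.       ,  0.       ,  0.       ]), 'pose': array([[-0.13782846, -0.78120562,  0.6088687 ,  1.30787655],
       [ 0.99044295, -0.10553859,  0.088794  ,  0.12008628],
       [-0.00510722,  0.61528805,  0.78828582,  1.11998324],
       [ 0.        ,  0.        ,  0.        ,  1.        ]])}
offcut [(array([211.2, 318.7]), 0.74),
[... 812 characters left out ...]
 ,  0.97036594, -0.20508539,  0.22284426],
       [-0.99178863,  0.12607575, -0.02145285, -0.011644  ],
       [ 0.00503918,  0.20614278,  0.97850895,  1.44637582],
       [ 0.        ,  0.        ,  0.        ,  1.        ]])}
offcut [(array([253.7, 327.2]), 0.53)]
lane [(array([244.1, 332.6]), 0.91)]
doorway [(array([215.4, 341.8]), 0.93)]
flap_edge [(array([215.1, 356.5]), 0.62)]
bin_floor [(array([196.9, 352.8]), 0.61)]
chute [(array([222.1, 338.7]), 0.72), (array([239.2, 403. ]), 0.61)]
screw_jar [(array([261.2, 363.3]), 0.57)]
tape_measure [(array([243.5, 374.5]), 0.53), (array([256.5, 326.7]), 0.52)]
glue_bottle [(array([238. , 405.7]), 0.69)]
spray_can [(array([213. , 275.8]), 0.63)]
```

```bash
cat > h.py <<'E'
import cv2,numpy as np
from cell import arm
def ray(n,rc,c=None):
    c=c or arm.get_calibration(n)
    u=cv2.undistortPoints(np.array([[[rc[1],rc[0]]]],float),c["intrinsics"],c["distortion"])[0,0]
    P=c["pose"];return P[:3,3],P[:3,:3]@np.array([u[0],-u[1],-1])
def hit(n,rc,z,c=None):
    o,d=ray(n,rc,c);return o+d*(z-o[2])/d[2]
def proj(n,pts,c=None):
    c=c or arm.get_calibration(n);P=c["pose"]
    q=(np.asarray(pts,float)-P[:3,3])@P[:3,:3]*[1,-1,-1]
    return cv2.projectPoints(q,np.zeros(3),np.zeros(3),c["intrinsics"],c["distortion"])[0][:,0]
E
python3 - <<'E'
from h import *
a={"scene":dict(offcut=(211.2,318.7,.1),lane=(217.3,313.2,.1),doorway=(248.1,307.3,.1),flap_edge=(242.5,286.6,.125),bin_floor=(311,290.9,.006),chute=(277.9,307.5,0),tape=(220.4,266.1,.1),glue=(259.5,224.9,0),spray=(287.9,394.8,0)),
"top":dict(offcut=(253.7,327.2,.1),lane=(244.1,332.6,.1),doorway=(215.4,341.8,.1),flap_edge=(215.1,356.5,.125),bin_floor=(196.9,352.8,.006),chute=(222.1,338.7,0),tape=(243.5,374.5,.1),jar=(261.2,363.3,.1),glue=(238,405.7,0),spray=(213,275.8,0))}
for n in a:
    for k,(r,c,z) in a[n].items(): print(n,k,hit(n,(r,c),z).round(3))
s=cv2.imread("pics/scene0.png")[130:350,180:460];t=cv2.imread("pics/top0.png")[150:310,250:450]
cv2.imwrite("pics/s0.png",cv2.resize(s,None,fx=2.7,fy=2.7,interpolation=2));cv2.imwrite("pics/t0.png",cv2.resize(t,None,fx=3.7,fy=3.7,interpolation=2))
E
```

```text
scene offcut [ 0.466 -0.011  0.1  ]
scene lane [ 0.485 -0.021  0.1  ]
scene doorway [ 0.572 -0.021  0.1  ]
scene flap_edge [ 0.581 -0.063  0.125]
scene bin_floor [ 0.677 -0.043  0.006]
scene chute [ 0.583 -0.021  0.   ]
scene tape [ 0.508 -0.124  0.1  ]
scene glue [ 0.558 -0.221  0.   ]
scene spray [0.583 0.177 0.   ]
top offcut [0.459 0.002 0.1  ]
top lane [ 0.489 -0.01   0.1  ]
top doorway [ 0.576 -0.026  0.1  ]
top flap_edge [ 0.576 -0.067  0.125]
top bin_floor [ 0.665 -0.054  0.006]
top chute [ 0.58 -0.02  0.  ]
top tape [ 0.506 -0.129  0.1  ]
top jar [ 0.451 -0.103  0.1  ]
top glue [ 0.556 -0.232  0.   ]
top spray [0.584 0.179 0.   ]
```

View pics/s0.png

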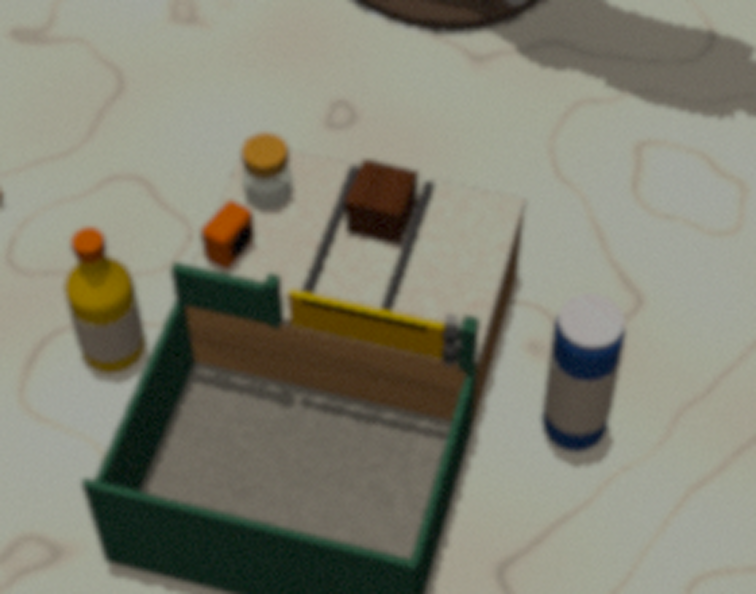

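View pics/t0.png

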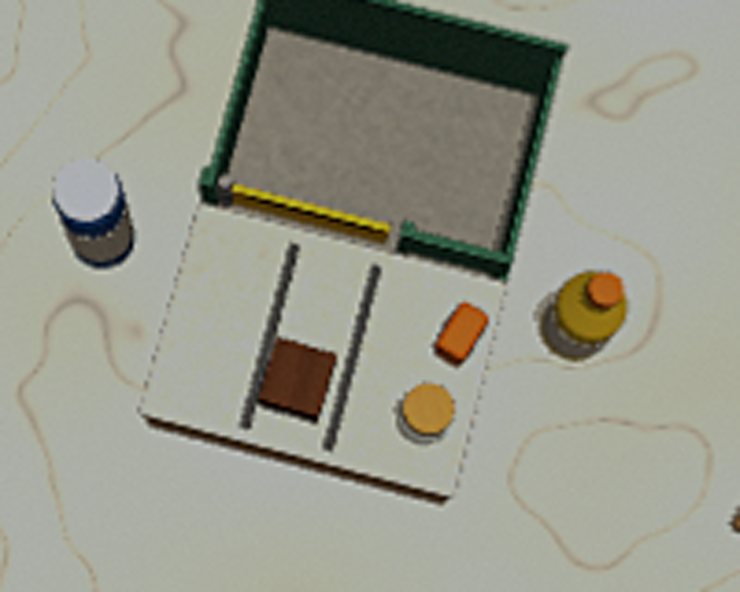

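The top crop shows the block at about (297,378), the lane strips running up and slightly right to the yellow flap at (230–388, 190–235), with the jar and tape right of the lane and the bottles outside the deck. I'll fit the chute pose from these strip ends and corners.

```bash
cat > fit.py <<'E'
from h import *
from scipy.optimize import least_squares
from scipy.spatial.transform import Rotation as R
T=[((246,427),(-.165,.033,.108)),((294,245),(-.015,.033,.108)),((329,448),(-.165,-.033,.108)),((377,267),(-.015,-.033,.108)),((145,413),(-.175,.115,.1)),((447,495),(-.175,-.135,.1))]
S=[((310,292),(-.015,-.033,.108)),((353,170),(-.165,-.033,.108)),((388,305),(-.015,.033,.108)),((430,184),(-.165,.033,.108)),((524,200),(-.175,.115,.1))]
cal={n:arm.get_calibration(n) for n in("top","scene")}
pt=np.array([p for p,_ in T])/3.7+[250,150];ps=np.array([p for p,_ in S])/2.7+[180,130]
L=lambda q:np.array([l for _,l in q])
def W(v,l): return l@R.from_euler("z",v[2]).as_matrix().T+[v[0],v[1],0]
f=lambda v:np.r_[(proj("top",W(v,L(T)),cal["top"])-pt).ravel(),(proj("scene",W(v,L(S)),cal["scene"])-ps).ravel()]
r=least_squares(f,[.574,-.024,-.15],loss="soft_l1");v=r.x
print("chute",v.round(4),r.fun.round(1))
np.save("chute.npy",v)
inv=lambda p:(np.asarray(p)-[v[0],v[1],0])@R.from_euler("z",v[2]).as_matrix()
for c in((278,338),(336,352),(318,421),(258,402)):
    print("block top corner",inv(hit("top",(c[1]/3.7+150,c[0]/3.7+250),.14,cal["top"])).round(4))
s=arm.observe();M=R.from_rotvec(s["ee_rot"]).as_matrix();print(M.round(3))
yc=np.array([.093,.060,0]);yc/=np.linalg.norm(yc);yw=R.from_euler("z",v[2]).apply(yc)
print("yw",yw)
for sg in(1,-1):
    y=sg*yw;x=np.cross(y,[0,0,-1]);roll=np.arctan2(-(M[:,0]@y),M[:,1]@y)
    B=np.array([-.155,.003,0]);mid=B+.0555*yc
    tcp=W(v,mid[None])[0]+[0,0,.292]
    d=M.T@(tcp-s["position"]);print(sg,"roll",roll,"tcp",tcp,"shift tool",d.round(4))
E
python3 fit.py
```

```text
chute [ 0.5797 -0.0246 -0.128 ] [-0.5 -0.1 -0.2 -0.6 -0.4  0.1 -0.5 -0.9 -2.   0.2  1.8  0.3 -2.5  1.8
  0.6 -2.9 -2.   3.4 -0.3 -2.5  0.6 -2.4]
block top corner [-0.0978  0.0239  0.14  ]
block top corner [-0.0971 -0.021   0.14  ]
block top corner [-0.1514 -0.021   0.14  ]
block top corner [-0.1489  0.026   0.14  ]
[[-0.962  0.274  0.   ]
 [ 0.274  0.962  0.   ]
 [-0.     0.    -1.   ]]
yw [0.90261714 0.4304443  0.        ]
1 roll 0.8479469510560571 tcp [0.47643437 0.02203906 0.292     ] shift tool [-0.4521 -0.4731  0.1127]
-1 roll -2.2936457025337362 tcp [0.47643437 0.02203906 0.292     ] shift tool [-0.4521 -0.4731  0.1127]
```

```bash
python3 -m inch '-0.03 -0.034 0 0 0.0918; -0.06 -0.067 0 0 0.0918; -0.09 -0.1 0 0 0.0918; -0.125 -0.139 0 0 0.0918; -0.16 -0.178 0 0 0.0918'
python3 -m inch '-0.03 -0.034 0 0 0.0918; -0.06 -0.067 0 0 0.0918; -0.09 -0.1 0 0 0.0918; -0.125 -0.139 0 0 0.0918; -0.16 -0.178 0 0 0.0918'
python3 -m inch '-0.03 -0.034 0 0 0.0918; -0.06 -0.067 0 0 0.0918; -0.09 -0.1 0 0 0.0918; -0.109 -0.121 0 0 0.0918; -0.109 -0.121 0 0 0.0918'
python3 -m inch '0 0 0 0.14 0.0918; 0 0 0 0.28 0.0918; 0 0 0 0.42 0.0918; 0 0 0 0.56 0.0918; 0 0 0 0.7 0.0918'
python3 -m inch '0 0 0 0.14 0.0918; 0 0 0 0.148 0.0918; 0 0 0 0.148 0.0918'
cat > look.py <<'E'
from h import *
import sys
n=sys.argv[1];c=arm.get_calibration(n);im=arm.get_image(n)[:,:,::-1].copy()
from scipy.spatial.transform import Rotation as R
v=np.load("chute.npy")
s=arm.observe();M=R.from_rotvec(s["ee_rot"]).as_matrix();RC=R.from_euler("z",v[2]).as_matrix()
inv=lambda p:(np.asarray(p)-[v[0],v[1],0])@RC
print("t",s["clock"],"tcp",s["position"].round(4),"F",s["force"].round(1))
t=s["position"];print("chute: tcp",inv(t).round(4),"+y finger",inv(t+M[:,1]*.0555).round(4),"-y finger",inv(t-M[:,1]*.0555).round(4),"chute x in tool",(M.T@RC[:,0]).round(4),"chute y in tool",(M.T@RC[:,1]).round(4))
W=lambda l:np.asarray(l)@RC.T+[v[0],v[1],0]
def seg(a,b,col):
    p=proj(n,W([a,b]),c)*2
    if abs(p).max()<5000: cv2.line(big,tuple(map(int,p[0])),tuple(map(int,p[1])),col,1)
big=cv2.resize(im,None,fx=2,fy=2)
for y in(.033,-.033): seg((-.165,y,.108),(-.015,y,.108),(255,0,255))
for a,b in(((-.175,.115),(-.175,-.135)),((0,.115),(0,-.135)),((-.175,.115),(0,.115))): seg((*a,.1),(*b,.1),(255,255,0))
seg((.006,.094,.146),(.006,-.036,.146),(0,0,255))
if len(sys.argv)>3:
    r0,r1,c0,c1=[2*int(k) for k in sys.argv[3:7]];big=big[r0:r1,c0:c1]
k=min(800/big.shape[1],600/big.shape[0]);cv2.imwrite(sys.argv[2],cv2.resize(big,None,fx=k,fy=k))
E
python3 look.py wrist pics/w1.png; python3 look.py scene pics/s1.png 130 350 180 460
```

```text
clock: 1.6
position: [0.2749, 0.3885, 0.4049]
ee_rot: [0.435, 3.111, 0.001]
force: [1.3, 0.4, -0.1]
width: 1.002
gripper_force: 0.0
clock: 2.1
position: [0.3777, 0.1777, 0.4051]
ee_rot: [0.434, 3.111, 0.002]
force: [1.8, 0.1, -0.2]
width: 0.998
gripper_force: 0.0
clock: 2.6
position: [0.4501, 0.0295, 0.4051]
ee_rot: [0.445, 3.108, -0.001]
force: [-0.2, 0.5, -0.1]
width: 1.0
gripper_force: 0.0
clock: 3.1
position: [0.4486, 0.0342, 0.4048]
ee_rot: [-1.482, -2.77, -0.001]
force: [0.5, -0.3, -0.1]
width: 1.0
gripper_force: 0.0
clock: 3.4
position: [0.4487, 0.0339, 0.4048]
ee_rot: [-1.67, -2.66, -0.0]
force: [-0.2, 0.7, -0.2]
width: 0.999
gripper_force: 0.0
t 3.45 tcp [0.4488 0.0338 0.4048] F [ 0.9  0.4 -0.3]
chute: tcp [-0.1373  0.0412  0.4048] +y finger [-0.0908  0.0715  0.4048] -y finger [-0.1838  0.0109  0.4047] chute x in tool [-0.5459  0.8379  0.    ] chute y in tool [8.379e-01 5.459e-01 2.000e-04]
t 3.5 tcp [0.4488 0.0336 0.4048] F [ 0.3  0.5 -0.3]
chute: tcp [-0.1372  0.041   0.4048] +y finger [-0.0907  0.0713  0.4048] -y finger [-0.1838  0.0108  0.4048] chute x in tool [-5.452e-01  8.383e-01  1.000e-04] chute y in tool [8.383e-01 5.452e-01 2.000e-04]
```

View pics/w1.png

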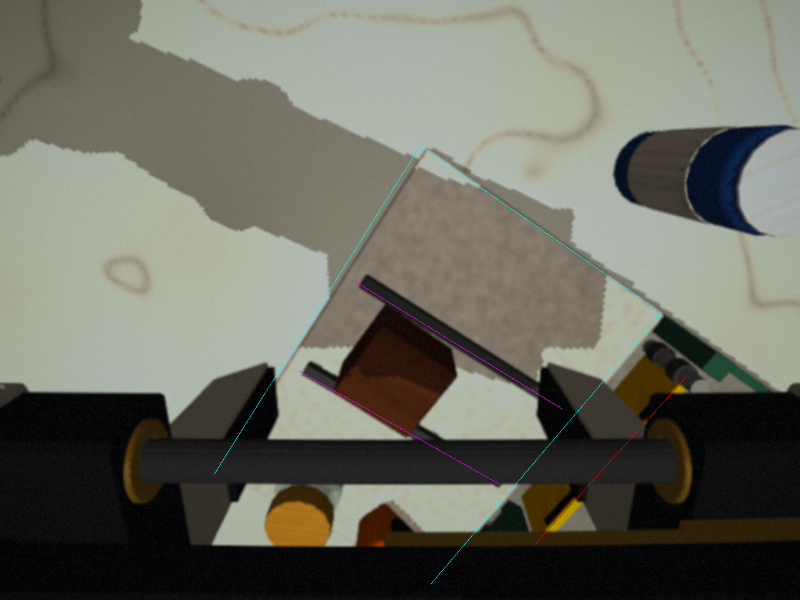

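View pics/s1.png

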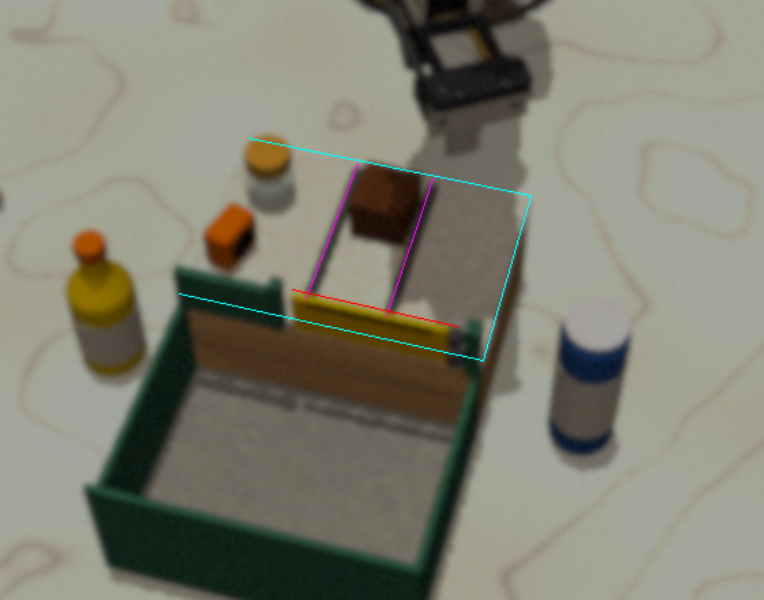

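Both overlays agree with the picture to a few mm (wrist view: strips' near ends at (365,280) and (308,369), block between them at (395,370)). Correcting sideways, then descending.

```bash
python3 -m inch '-0.01 -0.003 0 0 0.0918; -0.01 -0.003 0.03 0 0.0918; -0.01 -0.003 0.06 0 0.0918; -0.01 -0.003 0.08 0 0.0918; -0.01 -0.003 0.08 0 0.0918'
python3 look.py wrist pics/w2.png; python3 look.py top pics/t2.png 150 310 250 450
```

```text
clock: 4.0
position: [0.4496, 0.0222, 0.3228]
ee_rot: [-1.675, -2.655, 0.006]
force: [-0.3, -0.1, -0.1]
width: 0.997
gripper_force: 0.0
t 4.05 tcp [0.4502 0.0222 0.3242] F [ 0.4  1.  -0.7]
chute: tcp [-0.1344  0.0299  0.3242] +y finger [-0.0877  0.06    0.324 ] -y finger [-1.810e-01 -1.000e-04  3.243e-01] chute x in tool [-0.5419  0.8404 -0.0022] chute y in tool [ 0.8404  0.5419 -0.0013]
t 4.1 tcp [0.4507 0.0223 0.3251] F [0.1 0.1 0.5]
chute: tcp [-0.1339  0.0301  0.3251] +y finger [-0.0873  0.0602  0.3251] -y finger [-0.1805  0.      0.3251] chute x in tool [-5.419e-01  8.404e-01 -3.000e-04] chute y in tool [ 8.404e-01  5.419e-01 -5.000e-04]
```

View pics/w2.png

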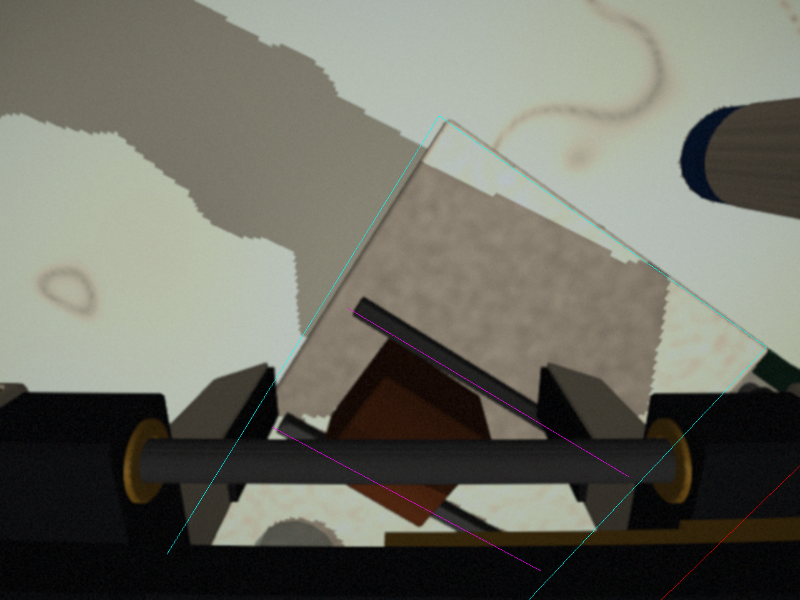

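```bash
python3 - <<'E'
import numpy as np
v=np.load("chute.npy");c,s=np.cos(v[2]),np.sin(v[2]);v[0]+=.003*c-.003*s;v[1]+=.003*s+.003*c;np.save("chute.npy",v)
E
python3 -m inch '0.004 0.003 0.01 0 0.0918; 0.004 0.003 0.022 0 0.0918; 0.004 0.003 0.033 0 0.0918; 0.004 0.003 0.033 0 0.0918; 0.004 0.003 0.033 0 0.0918'
python3 look.py wrist pics/w3.png; python3 look.py top pics/t3.png 150 310 250 450
```

```text
clock: 4.6
position: [0.4516, 0.0279, 0.2918]
ee_rot: [-1.677, -2.657, 0.0]
force: [-0.2, 0.3, -0.7]
width: 1.0
gripper_force: 0.0
t 4.65 tcp [0.4517 0.0279 0.2921] F [0.7 0.6 0. ]
chute: tcp [-0.1366  0.0327  0.2921] +y finger [-0.09    0.0628  0.2921] -y finger [-0.1833  0.0026  0.292 ] chute x in tool [-5.421e-01  8.403e-01  4.000e-04] chute y in tool [8.403e-01 5.421e-01 1.000e-04]
t 4.7 tcp [0.4517 0.0278 0.2922] F [-0.3  1.1  0.4]
chute: tcp [-0.1366  0.0327  0.2922] +y finger [-0.0899  0.0628  0.2922] -y finger [-0.1832  0.0026  0.2921] chute x in tool [-5.420e-01  8.404e-01  7.000e-04] chute y in tool [8.404e-01 5.420e-01 3.000e-04]
```

View pics/w3.png

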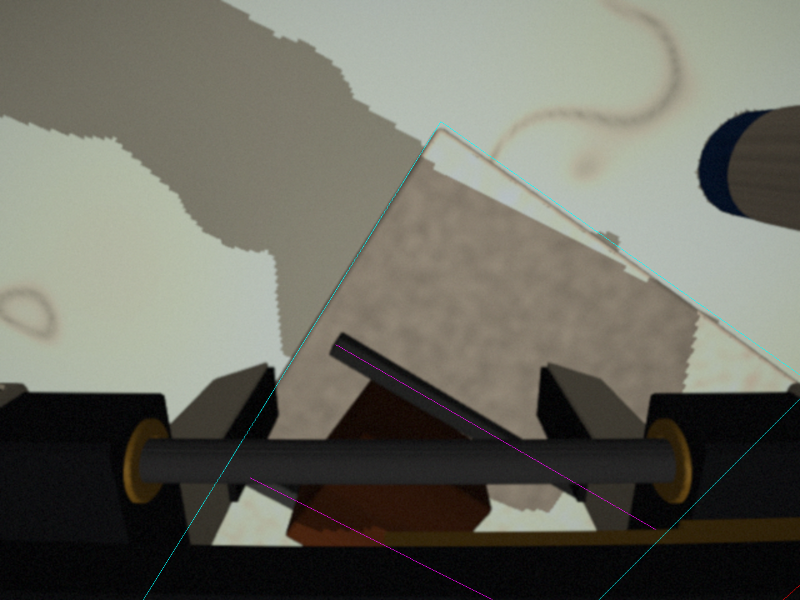

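Overlay now matches the deck edge (left edge through (290,360)); finger B is behind the block. Start pushing along chute x.

```bash
python3 -m inch '-0.0065 0.01 0 0 0.0918; -0.013 0.02 0 0 0.0918; -0.0195 0.03 0 0 0.0918; -0.026 0.04 0 0 0.0918; -0.0325 0.0504 0 0 0.0918'
python3 look.py scene pics/s4.png 130 350 180 460; python3 look.py wrist pics/w4.png
```

```text
clock: 5.2
position: [0.5122, 0.02, 0.2917]
ee_rot: [1.677, 2.657, -0.0]
force: [-0.2, -0.1, 0.2]
width: 1.002
gripper_force: 0.3
t 5.25 tcp [0.514  0.0199 0.2919] F [ 2.4 -0.1  0.6]
chute: tcp [-0.0739  0.0327  0.2919] +y finger [-0.0272  0.0628  0.292 ] -y finger [-0.1205  0.0027  0.2918] chute x in tool [-0.5419  0.8405  0.0023] chute y in tool [ 8.405e-01  5.419e-01 -3.000e-04]
t 5.3 tcp [0.5129 0.0199 0.2918] F [-0.5  0.4 -0. ]
chute: tcp [-0.0749  0.0327  0.2918] +y finger [-0.0283  0.0627  0.2918] -y finger [-0.1216  0.0026  0.2917] chute x in tool [-0.5417  0.8406  0.0017] chute y in tool [ 8.406e-01  5.417e-01 -3.000e-04]
```

View pics/s4.png

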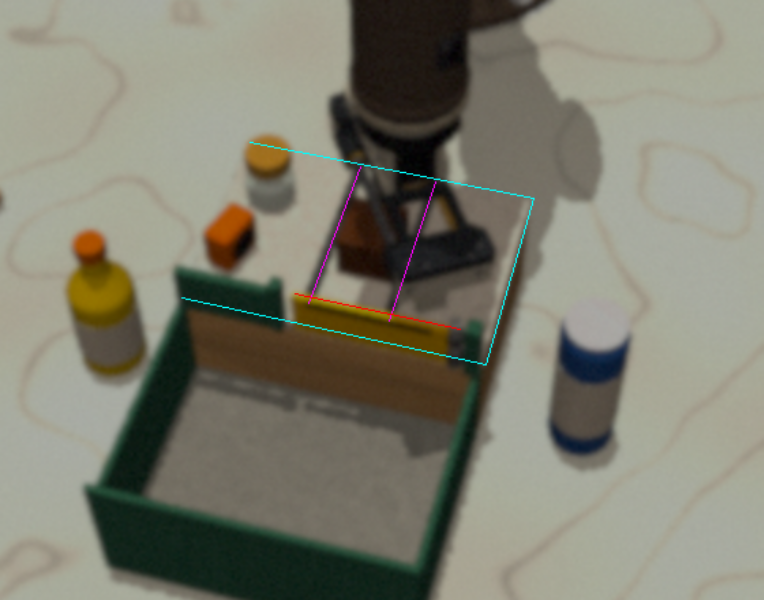

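The block has moved ahead (about (370,240) in the crop); the flap is still shut. Continue.

```bash
python3 -m inch '-0.005 0.0076 0 0 0.0918; -0.01 0.0152 0 0 0.0918; -0.015 0.0228 0 0 0.0918; -0.02 0.0304 0 0 0.0918; -0.0245 0.038 0 0 0.0918'
python3 look.py scene pics/s5.png 130 350 180 460; python3 look.py top pics/t5.png 150 310 250 450
```

```text
clock: 5.8
position: [0.5557, 0.0144, 0.2913]
ee_rot: [-1.675, -2.655, 0.002]
force: [-7.0, 0.1, 1.4]
width: 1.003
gripper_force: 3.0
t 5.85 tcp [0.557  0.0143 0.2915] F [-2.  -1.5 -0.1]
chute: tcp [-0.0304  0.0327  0.2915] +y finger [0.0162 0.0628 0.2914] -y finger [-0.0771  0.0026  0.2915] chute x in tool [-5.423e-01  8.402e-01 -7.000e-04] chute y in tool [ 8.402e-01  5.423e-01 -4.000e-04]
t 5.9 tcp [0.5565 0.0142 0.2914] F [-2.9  0.1 -0.9]
chute: tcp [-0.0309  0.0325  0.2914] +y finger [0.0157 0.0626 0.2914] -y finger [-0.0776  0.0024  0.2915] chute x in tool [-5.420e-01  8.404e-01 -4.000e-04] chute y in tool [ 8.404e-01  5.420e-01 -7.000e-04]
```

View pics/s5.png

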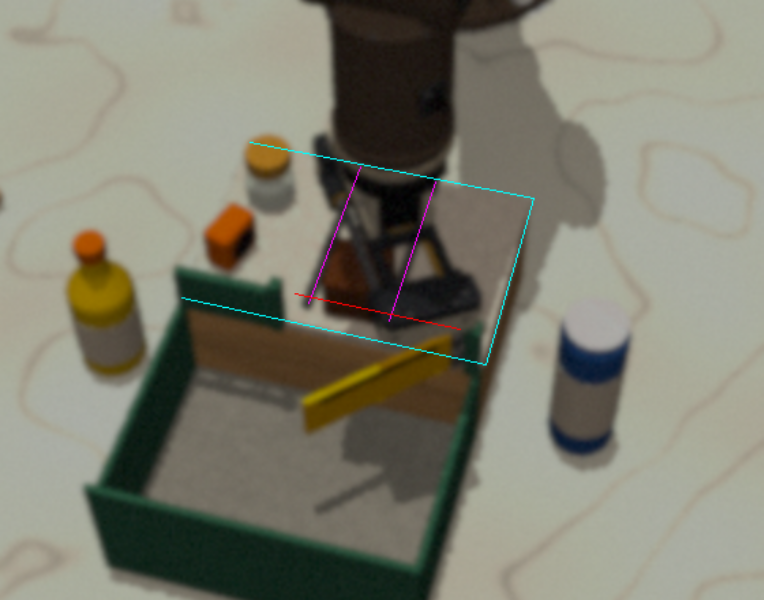

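The flap is about 0.6 rad open (free edge at (310,415)) with the block front still short of the sill. Continue slowly.

```bash
python3 -m inch '-0.0033 0.005 0 0 0.0918; -0.0065 0.01 0 0 0.0918; -0.0098 0.015 0 0 0.0918; -0.013 0.02 0 0 0.0918; -0.0163 0.0252 0 0 0.0918'
python3 look.py scene pics/s6.png 130 350 180 460
```

```text
clock: 6.4
position: [0.5861, 0.0103, 0.2919]
ee_rot: [1.677, 2.656, 0.0]
force: [-2.6, -1.6, -0.0]
width: 1.002
gripper_force: 1.4
t 6.45 tcp [0.587  0.0103 0.292 ] F [-0.1 -2.3 -1.1]
chute: tcp [-2.00e-04  3.26e-02  2.92e-01] +y finger [0.0465 0.0626 0.292 ] -y finger [-0.0468  0.0025  0.2919] chute x in tool [-0.5418  0.8405  0.0017] chute y in tool [ 8.405e-01  5.418e-01 -2.000e-04]
```

View pics/s6.png

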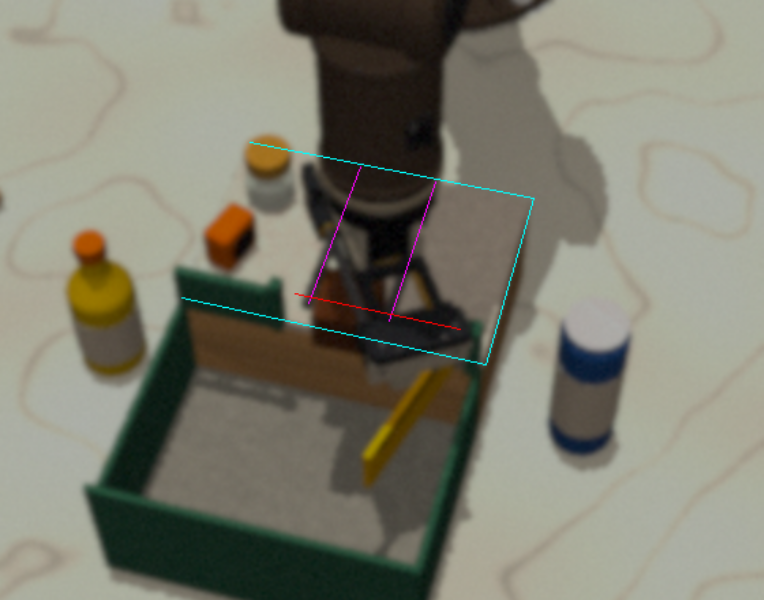

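Flap ~1.1 rad, block's front (about (335,330)) past the sill and clear of the leaf. Push it off.

```bash
python3 -m inch '-0.0025 0.004 0 0 0.0918; -0.0054 0.0084 0 0 0.0918; -0.0081 0.0126 0 0 0.0918; -0.0108 0.0168 0 0 0.0918; -0.0135 0.021 0 0 0.0918'
python3 -m inch '0 0 0 0 0.0918; 0 0 0 0 0.0918; 0 0 0 0 0.0918'
python3 look.py scene pics/s7.png 130 350 180 460
```

```text
clock: 6.95
position: [0.611, 0.0075, 0.2918]
ee_rot: [1.676, 2.657, 0.001]
force: [-1.5, -0.5, 0.4]
width: 1.003
gripper_force: 0.8
clock: 7.25
position: [0.6105, 0.0073, 0.2919]
ee_rot: [1.677, 2.656, 0.001]
force: [0.8, -1.3, 0.0]
width: 0.999
gripper_force: 0.8
t 7.3 tcp [0.6104 0.0074 0.2919] F [ 1.1 -2.3 -0.3]
chute: tcp [0.0234 0.0326 0.2919] +y finger [0.07   0.0627 0.2919] -y finger [-0.0232  0.0025  0.2919] chute x in tool [-5.419e-01  8.405e-01  6.000e-04] chute y in tool [8.405e-01 5.419e-01 1.000e-04]
```

View pics/s7.png

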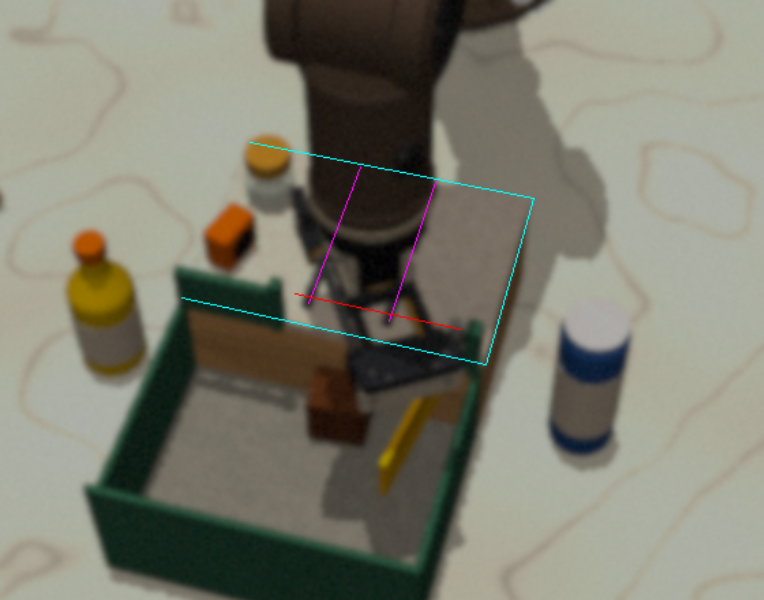

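The block lies on the bin floor at (337,405), clear of the flap. Withdraw straight back, then up.

```bash
python3 -m inch '0.0119 -0.0185 0 0 0.0918; 0.0238 -0.037 0 0 0.0918; 0.0357 -0.0555 0 0 0.0918; 0.0476 -0.074 0 0 0.0918; 0.0596 -0.0925 0 0 0.0918'
python3 -m inch '0 0 0 0 0.0918; 0 0 -0.03 0 0.0918; 0 0 -0.06 0 0.0918; 0 0 -0.1 0 0.0918; 0 0 -0.12 0 0.0918'
python3 -m inch '0 0 0 0 0.0918; 0 0 0 0 0.0918; 0 0 0 0 0.0918; 0 0 0 0 0.0918; 0 0 0 0 0.0918'
python3 look.py scene pics/s8.png 130 350 180 460
```

```text
clock: 7.8
position: [0.5002, 0.022, 0.2918]
ee_rot: [-1.675, -2.657, -0.001]
force: [0.2, 0.4, -0.0]
width: 1.001
gripper_force: 0.0
clock: 8.3
position: [0.5022, 0.0214, 0.415]
ee_rot: [1.675, 2.654, 0.005]
force: [0.1, 0.1, -0.5]
width: 1.0
gripper_force: 0.0
clock: 8.8
position: [0.5011, 0.0215, 0.4109]
ee_rot: [-1.676, -2.656, 0.002]
force: [-0.9, -0.5, 0.2]
width: 1.002
gripper_force: 0.0
t 8.85 tcp [0.5011 0.0215 0.4111] F [-0.1  0.2 -0.6]
chute: tcp [-0.0868  0.0327  0.4111] +y finger [-0.0402  0.0628  0.411 ] -y finger [-0.1335  0.0026  0.4111] chute x in tool [-0.542   0.8404 -0.0012] chute y in tool [ 8.404e-01  5.420e-01 -5.000e-04]
```

View pics/s8.png

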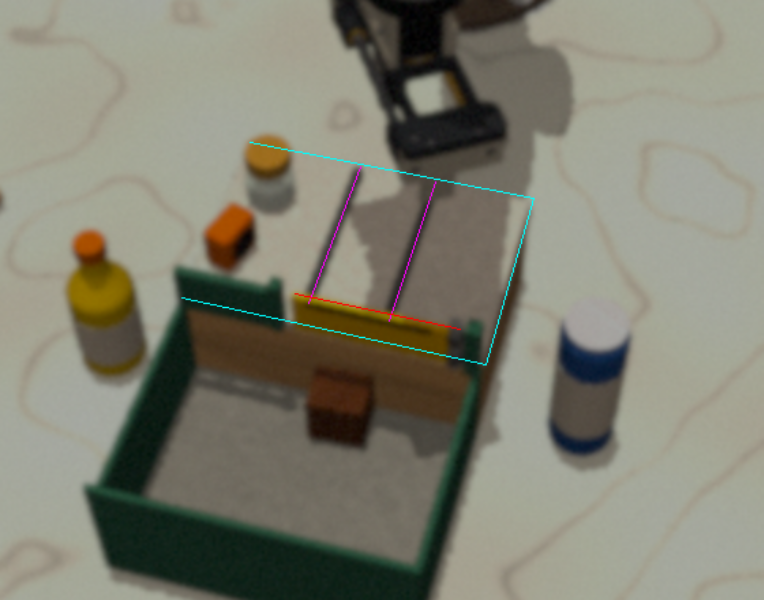

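The flap is shut (295–450, 295–350), the block rests in the bin at (340,408), the other things stand where they were, and the arm is clear.

```bash
python3 -c "
from cell import arm;print(arm.sign_off())"
```

```text
the job is handed in; nothing more can be done
None
```

The walnut offcut is at rest in the bin, the flap closed by itself, the nearby things look unmoved, and the job was handed in at about 9 s on the clock; the hand-in returned no verdict.

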